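# Extend the bench gauge arm to the red mark and hold it

## Task

Wake the model gauge at its console by pressing the green key fully in and then the yellow key, one at a time, and leave the blue key alone. Then pinch the white head of the gauge's telescoping arm so that the orange lock button on its side is squeezed in before the arm moves, keep it squeezed and pull the arm out until its black pointer stands at the red tab on the scale. Finish holding it there, still and with the button squeezed in, and leave the other things on the bench where they are.

Things in the scene. Friction and masses are not known exactly. Their poses are not given: they have to be found in the camera images.
- gauge: the bench gauge, fixed to the bench: a grey base plate (440 x 155 x 12 mm) with a white outer tube (44 mm wide, top 84 mm above the bench) at its rear, a steel guide rail and a white scale with black ticks every 10 mm. Origin on the bench under the pinch point's middle line when the arm is home. Its x axis points the way the arm extends (level), its y axis to the side opposite the orange button and the scale, z up
- grip (a point): pinch point of the arm's white head, 78 mm above the bench, midway between the head's plain +y face and the fully pressed button. The head is 50 mm long (x of the gauge), 36 mm wide (y), 36 to 102 mm above the bench. Pinch from above across y: 46 mm over head and button, 41 mm with the button in. Beside the head nothing within 40 mm is higher than 39 mm
- button_face (a point): middle of the outer face of the orange lock button, a plate 32 mm long (x of the gauge) and 40 mm high on the head's -y side, standing out 10 mm; it rides with the head
- lock (a joint): the orange lock button: 0 out (arm braked), up to 0.005 m fully squeezed in, towards +y of the gauge; counts as squeezed above 0.003. A spring resists with about 6 N at first and 9 N fully in; it springs out when let go
- gauge_arm (a joint): how far the telescoping arm is out, in m: 0 home to 0.145 at the stop. With the button out a brake holds it against about 20 N; with the button in it slides with about 1 N of friction, and a light spring draws it home with 0.5 N (home) to 2.5 N (far out), so it must be held
- pointer (a point): the tip of the black pointer that rides with the head over the scale, 27 mm above the bench, 3 mm wide; at the same x along the gauge as the head's middle
- mark_tab (a point): the top middle of the red tab, 8 mm wide along the scale, at the scale's outer edge, 30 mm above the bench. The pointer is at the mark when it is level with it along the gauge's x axis; this point's axes are those of the gauge. The tab keeps its place
- key_green_top (a point): the top middle of the green round push key, 26 mm across, in a round black housing 42 mm across; 63 mm above the bench, on top of the grey console (120 x 170 x 45 mm); pressed straight down. The three keys stand in a row 50 mm apart, in any order
- key_yellow_top (a point): the top middle of the yellow round push key, 26 mm across, in a round black housing 42 mm across; as the green one
- key_blue_top (a point): the top middle of the blue round push key, 26 mm across, in a round black housing 42 mm across; as the green one; not to be pressed
- key_green (a joint): travel of the green key, 0 up to 0.006 m fully down; counts as pressed above 0.004; a spring resists with 1.5 to 5 N and it springs back
- key_yellow (a joint): the same for the yellow key
- key_blue (a joint): the same for the blue key
- cast_a: plaster tooth model (50 x 62 x 37 mm) lying loose on the gauge's base plate at its far end, 225 mm along x from the gauge's origin; the probe passes over it
- cast_b: a second such plaster model on the bench, to the right
- dropper: yellow dropper bottle, 32 mm across, 85 mm high, beyond the console
- bowl: green mixing bowl, 100 mm across, 50 mm high
- jar: amber jar with steel cap, 64 mm across, 60 mm high, to the right
- bench_pin: wooden block 100 x 50 x 25 mm, to the right
- wax_knife: plaster spatula with wooden handle, about 160 mm long, lying in front of the robot

How it is judged (in metres and radians):
On the way, in this order (a step that is already met when the one before it is completed fails the run):
1. the green key is pressed in, alone (value of joint key_green above 0.004 m and value of joint each of key_yellow, key_blue below 0.002 m), for 0.05 s.
2. the yellow key is pressed in, alone (value of joint key_yellow above 0.004 m and value of joint each of key_green, key_blue below 0.002 m), for 0.05 s.
3. the lock button is squeezed in while the arm is still where it started (value of joint lock above 0.003 m and distance of pointer from where it was at the start of the episode below 0.008 m), for 0.1 s.
4. the pointer is at the red tab, with the button still squeezed (x of pointer in the frame of mark_tab between -0.004 and 0.004 m and value of joint lock above 0.003 m and contact force between the fingers and gauge_arm above 4 N and velocity of joint gauge_arm between -0.01 and 0.01 m/s), for 0.3 s.
At the end, for the whole second after the job is handed in: the pointer stands within 4 mm of the red tab's middle along the scale, the arm is still (below 10 mm/s), the lock button is in by more than 3 mm, and the fingers press on the head with more than 4 N (all of step 4); the arm keeps its last pose, push and grip.
It fails at once if the blue key is pressed (value of joint key_blue above 0.003 m).
It fails at once if a bystander is moved by more than 25 mm (distance of any of cast_a, cast_b, dropper, bowl, jar, bench_pin, wax_knife from where it was at the start of the episode above 0.025 m).
It also fails if it takes over 45 s, if anything falls off the work surface, if the arm or the gripper's body presses on something with over 40 N, if the wrist force passes 120 N, or if a joint passes its speed limit or range.

## Robot

A 7-joint arm with a two-finger parallel gripper is mounted at the origin on the work surface. World frame = base frame: x ahead of the robot, y to its left, z up, the work surface at z = 0. Lengths are in mm, angles in degrees, forces in N, time in s.
With the tool pointing down it reaches from about 400 to 900 mm from the base axis. Payload 5.6 kg.
Tool frame: the origin (TCP) lies between the finger pads; the fingertips stand 14 mm ahead of it and the grasp point (between the pads) lies 5 mm behind it; z points along the fingers, y is the direction in which the jaws open and shut (so a half turn about z gives the same grasp; the last joint's range is limited). The gripper opens to 92 mm and grips with 3 to 60 N. Pads are 20 mm wide; open, the fingers measure 128 mm over their backs; the gripper's body (75 mm by 189 mm) begins 69 mm behind the grasp point.
Start: joints at [61.65, 26.786, -0.665, 91.828, 0.344, 61.387, -3.226], TCP at [283.743, -584.806, 228.592] pointing down, gripper open.
Joint ranges: [-144.91, 144.91], [-17.63, 115.5], [-89.93, 88.59], [15.96, 139.68], [-74.01, 254.01], [8.47, 105.57], [-167.45, 167.45]. Speed limits (degrees/s): [147.25, 147.25, 180, 180, 180, 180, 180].

## Interface

Orientations are given as [roll, pitch, yaw] about the fixed x, y, z axes, in that order (R = Rz(yaw) Ry(pitch) Rx(roll)).
In Python, from rig import * gives the robot as it stands. The module is installed in compiled form; this text tells all that it offers.
- The arm moves only by the tool move_arm, never from a script. Its argument "plan" is a list of rows, each an object with "jaw": the opening, from 0 (shut) to 1 (fully open); "offset": the shift along the tool's x, y, z in mm, a list of three; "twist": the turn about the tool's z in rad. A call has 1 to 12 rows; each row shifts and turns the pose as measured when the row begins, along the tool's axes as they then stand; what a row does not reach is not made up. A row lasts 1/12 s, in which the tool goes at most 41.7 mm and 7.16 degrees, less where a joint would pass 70% of its speed; a pose out of reach is approached as far as the arm can. A call is refused whole if a number of a shift passes 41.7 or a number of a turn 0.125, either way. A call with a gripper value outside its range is refused whole. The fingers move at their own pace and stop on an object; "squeeze" is the grip in N (left out, the last holds). Time passes only in rows, so rows that do not move let the fingers close. It gives the time, the measured TCP pose, the force and the opening at its end, in the units of the state.
- state(): the state, without advancing time (a new reading comes with each control period).
- capture(name): name is "scene" or "top" or "wrist"; returns the picture (420x560x3 uint8, red, green, blue); there is no depth.
- camera_info(name): a dict with "fx", "fy", "cx", "cy" (pixels), "position" and "orientation" of the camera in the world; the wrist camera has in their place "mount" (4x4, takes a point from camera to tool coordinates, whose origin is the TCP and whose axes are the flange's). Camera axes: x right, y down, z forward; pixel columns grow to the right and rows downward; lengths in mm; the calibration is good to about 2 mm. The wrist camera is an equidistant fisheye: a pixel r from the principal point sees the ray r / f radians off the axis. A picture is of the moment at which its call begins: read the wrist's pose just before it. camera_info takes no time and is no camera call.
- hand_in(): hands the job in, once; it reports no verdict.
Trained networks look in the newest picture that a camera, given by its name, has taken for a name from the list of things; names that differ only in an ending like _2 or _b are one class to them, and where a whole thing is asked for, a point or a joint stands for the part that bears it (a point fixed in the world has none). Each returns a list of dicts, best first, with "p" (0 to 1); they miss things now and then, are a little off and sometimes report something else, mostly with a low value. They report only what shows in the picture. A call takes as long as a camera call.
- look_for(camera, thing): "box" ([left, top, right, bottom] in pixels, round what is visible of it).
- mark_of(camera, thing): "xy" ([column, row] in pixels: a listed point, or the origin of a listed thing).
The state is a dict: "clock": time; "joints": joint angles; "qvel": joint speeds; "tau": joint torques, N m; "tcp_pos": TCP position; "tool_rot": TCP orientation; "contact_force": force on the tool from outside, world axes, zero at the start; "wrist_torque": the same for the moment, N m; "finger_gap": opening from 0.0 (shut) to 1.0 (fully open).
Only numpy, scipy, OpenCV 4.12 (cv2) and the standard library are available. Lean on these libraries where they do the work, as an engineer would, in place of code of your own. Each camera call takes 0.05 s, during which the arm holds its last target.

## Working session

There is one attempt and no reset: what is moved stays moved. The work goes in short steps, Python scripts to look and compute and a tool call to move; the robot and the scene stay as the last step left them, time stands still between calls to the robot, and variables do not carry over. Pictures are saved under pics/ and viewed, and the job is handed in when it is done.

Besides the shell and the picture viewer there is one more tool, called after "Request:" as a command line: name --argument value ..., lists and objects as JSON in quotes. move_arm: Moves the arm, as the interface text tells. Its arguments: {"type":"object","properties":{"plan":{"type":"array","items":{"type":"object","properties":{"jaw":{"type":"number"},"offset":{"type":"array","items":{"type":"number"}},"twist":{"type":"number"}}}},"squeeze":{"type":"number"}},"required":["plan"]}

```bash
mkdir -p pics; python3 - <<'E'
from rig import *
import cv2
print(state())
for n in ["scene","top","wrist"]:
    i=capture(n); cv2.imwrite(f"pics/{n}0.png",cv2.cvtColor(i,cv2.COLOR_RGB2BGR)); print(n,camera_info(n))
for c in ["scene","top"]:
  for t in ["key_green_top","key_yellow_top","key_blue_top","grip","button_face","pointer","mark_tab","gauge"]:
    print(c,t,mark_of(c,t)[:2])
E
```

```text
{'clock': 0.0, 'joints': array([61.65148589, 26.83447787, -0.66537454, 91.8807694 ,  0.34587128,
       61.38626079, -3.22687046]), 'qvel': array([-0.06984656, -0.05257051,  0.0643948 , -0.06544108,  0.04102569,
       -0.06462889,  0.00929841]), 'tau': array([ 2.81070834e-04, -5.20582402e+01, -1.23039327e-02, -2.43753397e+01,
       -5.65904751e-02,  1.73778331e-02,  1.63398859e-04]), 'tcp_pos': array([ 283.45775995, -584.31884123,  227.65867612]), 'tool_rot': array([-1.79900805e+02,  8.58367215e-03,  2.58815444e+01]), 'contact_force': array([-0.43235133, -0.32825927, -0.03073031]), 'wrist_torque': array([-0.03404914, -0.04468054,  0.03839019]), 'finger_gap': 1.0001492825962697}
scene {'fx': 418.6093550109346, 'fy': 418.6093550109346, 'cx': 277.82754722969304, 'cy': 212.15244138156416, 'position': array([1041.03734962,  207.32403999,  984.25774512]), 'orientation': array([-146.42691265,    0.88208044,  114.96128055])}
top {'fx': 463.7570410179332, 'fy': 463.7570410179332, 'cx': 288.37995767267245, 'cy': 214.63273926856382, 'position': array([ 425.57265645,  -46.59932495, 1328.130242
[... 939 characters left out ...]
p': 0.37}]
scene pointer [{'xy': [219.7, 237.3], 'p': 0.68}, {'xy': [228.8, 215.2], 'p': 0.56}]
scene mark_tab [{'xy': [390.7, 230.3], 'p': 0.68}, {'xy': [243.2, 256.6], 'p': 0.44}]
scene gauge [{'xy': [242.2, 220.9], 'p': 0.58}]
top key_green_top [{'xy': [154.1, 258.9], 'p': 0.41}, {'xy': [191.7, 255.7], 'p': 0.29}]
top key_yellow_top [{'xy': [192.9, 256.3], 'p': 0.45}]
top key_blue_top [{'xy': [172.5, 257.4], 'p': 0.49}]
top grip [{'xy': [327.4, 213.5], 'p': 0.97}]
top button_face [{'xy': [329.7, 201.8], 'p': 0.46}]
top pointer [{'xy': [334.3, 194.1], 'p': 0.87}]
top mark_tab [{'xy': [305.5, 181.0], 'p': 0.5}]
top gauge [{'xy': [325.2, 218.4], 'p': 0.73}, {'xy': [132.3, 183.1], 'p': 0.68}]
```

View pics/top0.png

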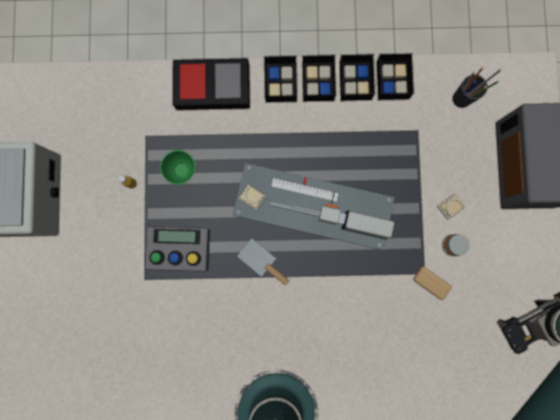

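View pics/scene0.png

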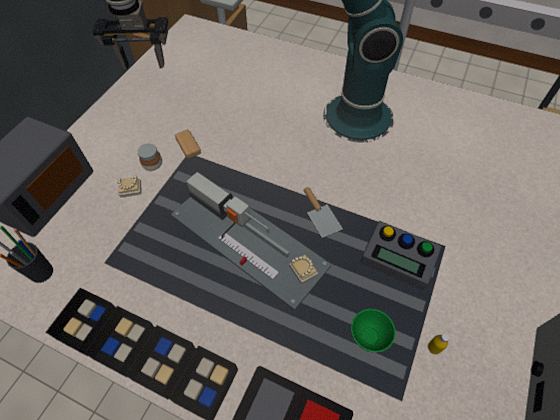

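View pics/wrist0.png

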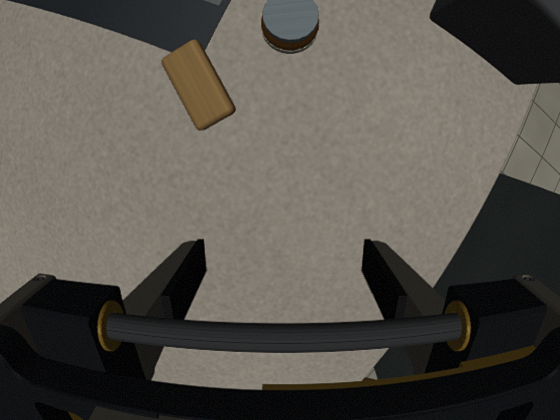

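The top view shows the keys green (156,257), blue (175,258) and yellow (193,258). The head is near (330,213), the orange button near (332,205) and the red tab at (305,181). Next I localise them in both fixed cameras.

```bash
cat > h.py <<'E'
from rig import *
import cv2, numpy as np
from scipy.spatial.transform import Rotation as Ro
def ray(cam,uv):
    c=camera_info(cam)
    if cam!="wrist":
        R=Ro.from_euler('xyz',c['orientation'],degrees=True).as_matrix()
        d=np.array([(uv[0]-c['cx'])/c['fx'],(uv[1]-c['cy'])/c['fy'],1]); return c['position'],R@d
    s=state(); Rt=Ro.from_euler('xyz',s['tool_rot'],degrees=True).as_matrix(); M=c['mount']
    dx,dy=uv[0]-c['cx'],uv[1]-c['cy']; r=np.hypot(dx,dy); t=r/c['fx']
    d=np.array([np.sin(t)*dx/max(r,1e-9),np.sin(t)*dy/max(r,1e-9),np.cos(t)])
    return s['tcp_pos']+Rt@M[:3,3], Rt@M[:3,:3]@d
def at(cam,uv,z):
    o,d=ray(cam,uv); return o+d*(z-o[2])/d[2]
def blob(img,lo,hi,roi,sat=1):
    h=cv2.cvtColor(img,cv2.COLOR_RGB2HSV); m=cv2.inRange(h,np.array(lo),np.array(hi))
    k=np.zeros_like(m); a,b,c,d=roi; k[b:d,a:c]=m[b:d,a:c]
    n,_,st,ce=cv2.connectedComponentsWithStats(k)
    return [(int(st[i,4]),ce[i].round(1),st[i,:4].tolist()) for i in sorted(range(1,n),key=lambda i:-st[i,4])[:2]]
C={'green':((45,120,50),(75,255,255),63),'yellow':((20,120,80),(33,255,255),63),'blue':((105,120,50),(125,255,255),63),'red':((0,150,60),(5,255,255),30),'orange':((7,170,100),(18,255,255),78)}
E
python3 - <<'E'
from h import *
roi={'top':{'k':(145,245,210,275),'red':(290,172,320,190),'orange':(315,195,350,225)},'scene':{'k':(365,215,445,285),'red':(230,250,260,275),'orange':(220,200,250,230)}}
for cam in ['top','scene']:
    im=capture(cam)
    for n,(lo,hi,z) in C.items():
        for b in blob(im,lo,hi,roi[cam].get(n,roi[cam]['k'])): print(cam,n,b,at(cam,b[1],z).round(1))
for t,z in [('grip',78),('pointer',27),('mark_tab',30),('button_face',78)]:
    for c in ['top','scene']: print(t,c,[at(c,m['xy'],z).round(1) for m in mark_of(c,t)[:1]])
for cam,(a,b,c,d) in {'top':(230,160,400,250),'scene':(170,165,330,300)}.items():
    im=capture(cam)[b:d,a:c]; cv2.imwrite(f"pics/{cam}z.png",cv2.cvtColor(cv2.resize(im,None,fx=4,fy=4,interpolation=3),cv2.COLOR_RGB2BGR))
E
```

```text
top green (80, array([155.5, 257.1]), [151, 253, 10, 10]) [433.4 317.9  63. ]
top yellow (97, array([192., 258.]), [187, 253, 11, 11]) [428.9 218.6  63. ]
top blue (88, array([173.7, 257.6]), [169, 253, 11, 10]) [431.1 268.4  63. ]
top red (4, array([304.5, 180.5]), [304, 179, 2, 4]) [640.9 -93.3  30. ]
top orange (8, array([331. , 205.5]), [328, 205, 7, 2]) [ 562.9 -161.8   78. ]
scene green (86, array([426.7, 246.6]), [422, 242, 11, 11]) [432.9 317.5  63. ]
scene yellow (81, array([388.3, 230.7]), [384, 226, 10, 11]) [427.7 217.4  63. ]
scene blue (90, array([407.2, 238.6]), [402, 234, 11, 11]) [430.5 267.4  63. ]
scene red (23, array([242.7, 260.3]), [240, 257, 7, 8]) [643.3 -92.7  30. ]
scene orange (32, array([231.3, 212. ]), [227, 209, 10, 7]) [ 551.1 -169.8   78. ]
grip top [array([ 536.1, -152.3,   78. ])]
grip scene [array([ 538. , -160.6,   78. ])]
pointer top [array([ 606.5, -175.8,   27. ])]
pointer scene [array([ 611.1, -179.9,   27. ])]
mark_tab top [array([636.3, -91.8,  30. ])]
mark_tab scene [array([629.4, -94.7,  30. ])]
button_face top [array([ 591.3, -177.8,   78. ])]
button_face scene [array([455. ,  41.6,  78. ])]
```

View pics/topz.png

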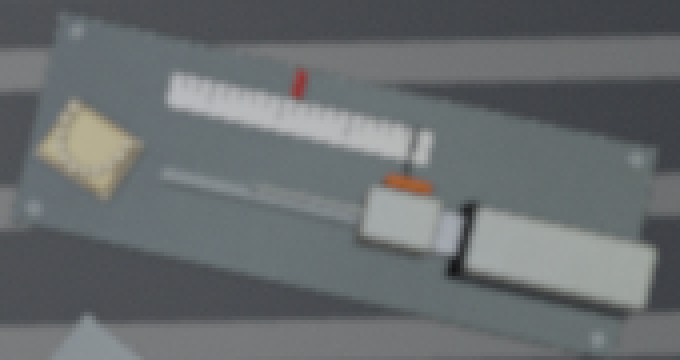

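View pics/scenez.png

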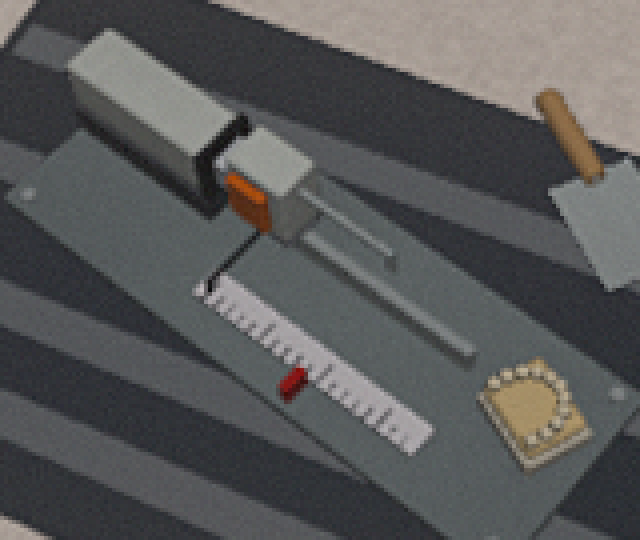

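Request:
move_arm --plan '[{"offset": [31, -19, 0]}, {"offset": [31, -19, 0]}, {"offset": [31, -19, 0]}, {"offset": [31, -19, 0]}, {"offset": [31, -19, 0]}, {"offset": [31, -19, 0]}, {"offset": [31, -19, 0]}, {"offset": [31, -19, 0]}, {"offset": [31, -19, 0]}, {"offset": [31, -19, 0]}, {"offset": [31, -19, 0]}, {"offset": [20, -12, 0]}]'

```text
invalid input at $.plan[0]: expected keys jaw, offset, twist
```

Request:
move_arm --plan '[{"twist": 0.12}, {"twist": 0.12}]'

```text
invalid input at $.plan[0]: expected keys jaw, offset, twist
```

```bash
python3 - <<'E'
from h import *
# gauge axis from top picture screws (z=12)
P=[at('top',(u/4+230,v/4+160),12) for u,v in [(75,30),(637,158),(598,340),(33,208)]]
for a,b in [(1,0),(2,3)]:
    d=P[a if 0 else b]-P[a]; print(np.degrees(np.arctan2(d[1],d[0])),np.linalg.norm(d))
d=P[0]-P[3]; print('short',np.degrees(np.arctan2(d[1],d[0])),np.linalg.norm(d))
print('headtop',at('top',(401/4+230,219/4+160),102).round(1))
s=state(); print(s['clock'],s['tcp_pos'],s['tool_rot'],s['joints'].round(1))
E
```

```text
75.81852974424206 412.79001497151853
75.63011432387721 411.85109729689754
short -13.861370306818355 131.8614885057994
headtop [ 535.6 -156.8  102. ]
1.55 [ 283.74659314 -584.79328229  228.59143974] [1.79998774e+02 1.25283451e-03 2.58830323e+01] [61.7 26.8 -0.7 91.8  0.3 61.4 -3.2]
```

Request:
move_arm --plan '[{"offset": [31, -19, 0], "jaw": 0.5, "twist": 0}, {"offset": [31, -19, 0], "jaw": 0, "twist": 0}, {"offset": [31, -19, 0], "jaw": 0, "twist": 0}, {"offset": [31, -19, 0], "jaw": 0, "twist": 0}, {"offset": [31, -19, 0], "jaw": 0, "twist": 0}, {"offset": [31, -19, 0], "jaw": 0, "twist": 0}, {"offset": [31, -19, 0], "jaw": 0, "twist": 0}, {"offset": [31, -19, 0], "jaw": 0, "twist": 0}, {"offset": [31, -19, 0], "jaw": 0, "twist": 0}, {"offset": [31, -19, 0], "jaw": 0, "twist": 0}, {"offset": [31, -19, 0], "jaw": 0, "twist": 0}, {"offset": [20, -12, 0], "jaw": 0, "twist": 0}]'

```text
clock: 2.55
tcp_pos: [518.0, -222.3, 227.6]
tool_rot: [179.6, 0.2, 24.9]
contact_force: [-0.9, -0.0, 0.4]
finger_gap: 0.15
```

Request:
move_arm --plan '[{"offset": [0, 0, 0], "jaw": 0, "twist": 0.12}, {"offset": [0, 0, 0], "jaw": 0, "twist": 0.12}, {"offset": [0, 0, 0], "jaw": 0, "twist": 0.12}, {"offset": [0, 0, 0], "jaw": 0, "twist": 0.12}, {"offset": [0, 0, 0], "jaw": 0, "twist": 0.12}, {"offset": [0, 0, 0], "jaw": 0, "twist": 0.12}, {"offset": [0, 0, 0], "jaw": 0, "twist": 0.12}]'

```text
clock: 3.13
tcp_pos: [523.6, -211.4, 228.3]
tool_rot: [179.9, -0.3, -24.3]
contact_force: [-0.4, 0.4, 0.0]
finger_gap: 0.005
```

Request:
move_arm --plan '[{"offset": [0, 0, 0], "jaw": 0, "twist": -0.12}, {"offset": [0, 0, 0], "jaw": 0, "twist": -0.12}, {"offset": [0, 0, 0], "jaw": 0, "twist": -0.12}, {"offset": [0, 0, 0], "jaw": 0, "twist": -0.12}, {"offset": [0, 0, 0], "jaw": 0, "twist": -0.12}, {"offset": [0, 0, 0], "jaw": 0, "twist": -0.12}, {"offset": [0, 0, 0], "jaw": 0, "twist": -0.12}, {"offset": [0, 0, 0], "jaw": 0, "twist": -0.12}, {"offset": [0, 0, 0], "jaw": 0, "twist": -0.12}, {"offset": [0, 0, 0], "jaw": 0, "twist": -0.12}, {"offset": [0, 0, 0], "jaw": 0, "twist": -0.12}, {"offset": [0, 0, 0], "jaw": 0, "twist": -0.12}]'

```text
clock: 4.13
tcp_pos: [524.3, -211.2, 229.7]
tool_rot: [179.6, 0.1, 60.9]
contact_force: [-0.0, -0.2, -0.4]
finger_gap: 0.008
```

Request:
move_arm --plan '[{"offset": [0, 0, 0], "jaw": 0, "twist": -0.12}, {"offset": [0, 0, 0], "jaw": 0, "twist": -0.12}, {"offset": [0, 0, 0], "jaw": 0, "twist": -0.08}, {"offset": [0, 0, 0], "jaw": 0, "twist": 0}]'

```text
clock: 4.47
tcp_pos: [524.2, -211.5, 230.1]
tool_rot: [179.6, 0.2, 80.2]
contact_force: [-0.0, -0.4, 0.1]
finger_gap: 0.004
```

```bash
python3 - <<'E'
from h import *
s=state(); print(s['clock'],s['tcp_pos'],s['tool_rot'],s['joints'].round(1))
i=capture("wrist"); cv2.imwrite("pics/wrist1.png",cv2.cvtColor(i,cv2.COLOR_RGB2BGR))
for t,z in [('grip',78),('pointer',27),('mark_tab',30)]:
    print(t,[(m,at('wrist',m['xy'],z).round(1)) for m in mark_of('wrist',t)[:2]])
E
```

```text
4.4667 [ 524.23546827 -211.49079897  230.0850511 ] [179.5764218    0.23972632  80.23739887] [ 35.1  20.1 -20.6 103.1   8.4  57.8   1.4]
grip [({'xy': [289.7, 137.5], 'p': 0.93}, array([ 539.8, -157.3,   78. ]))]
pointer [({'xy': [349.8, 137.9], 'p': 0.96}, array([ 606.6, -172.2,   27. ]))]
mark_tab []
```

View pics/wrist1.png

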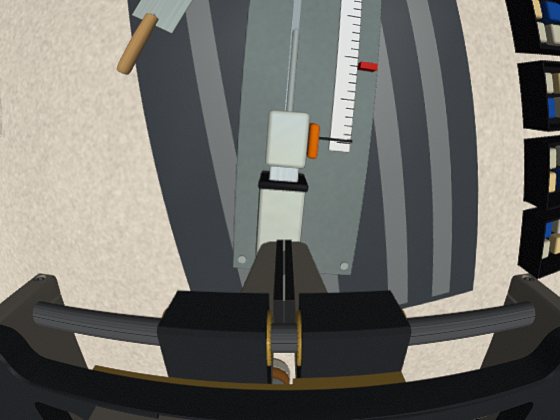

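The wrist view shows the head at (289,138), the button at (314,141), the pointer tip at (351,142) and the tab at (368,66). Now I go to the green key.

Request:
move_arm --plan '[{"offset": [38, -13.5, 0], "jaw": 0, "twist": 0}, {"offset": [38, -13.5, 0], "jaw": 0, "twist": 0}, {"offset": [38, -13.5, 0], "jaw": 0, "twist": 0}, {"offset": [38, -13.5, 0], "jaw": 0, "twist": 0}, {"offset": [38, -13.5, 0], "jaw": 0, "twist": 0}, {"offset": [38, -13.5, 0], "jaw": 0, "twist": 0}, {"offset": [38, -13.5, 0], "jaw": 0, "twist": 0}, {"offset": [38, -13.5, 0], "jaw": 0, "twist": 0}, {"offset": [38, -13.5, 0], "jaw": 0, "twist": 0}, {"offset": [38, -13.5, 0], "jaw": 0, "twist": 0}, {"offset": [38, -13.5, 0], "jaw": 0, "twist": 0}, {"offset": [20, -7, 0], "jaw": 0, "twist": 0}]'

```text
clock: 5.67
tcp_pos: [453.3, 257.1, 227.0]
tool_rot: [179.1, 0.3, 77.9]
contact_force: [0.9, 0.3, 0.1]
finger_gap: 0.003
```

Request:
move_arm --plan '[{"offset": [0, 0, 10], "jaw": 0, "twist": -0.1}, {"offset": [0, 0, 10], "jaw": 0, "twist": -0.07}, {"offset": [0, 0, 0], "jaw": 0, "twist": 0}]'

```text
clock: 5.92
tcp_pos: [450.9, 266.6, 207.7]
tool_rot: [179.0, 0.2, 88.5]
contact_force: [-0.9, 0.1, -0.1]
finger_gap: 0.005
```

```bash
cat > go.py <<'E'
from h import *
import sys
t=np.array([float(a) for a in sys.argv[1:4]]); s=state()
R=Ro.from_euler('xyz',s['tool_rot'],degrees=True).as_matrix()
print('clock',s['clock'],'tcp',s['tcp_pos'].round(1),'rot',s['tool_rot'].round(1),'F',s['contact_force'].round(1),'gap',round(s['finger_gap'],3)); print('tool offset',(R.T@(t-s['tcp_pos'])).round(1))
E
python3 go.py 433 317.7 100
```

```text
clock 5.9167 tcp [450.9 266.6 207.7] rot [179.    0.2  88.5] F [-0.9  0.1 -0.1] gap 0.005
tool offset [ 51.  -21.  107.1]
```

Request:
move_arm --plan '[{"offset": [18, -7, 20], "jaw": 0, "twist": 0}, {"offset": [18, -7, 20], "jaw": 0, "twist": 0}, {"offset": [15, -7, 20], "jaw": 0, "twist": 0}, {"offset": [0, 0, 20], "jaw": 0, "twist": 0}, {"offset": [0, 0, 0], "jaw": 0, "twist": 0}]'

```text
clock: 6.33
tcp_pos: [435.7, 318.7, 127.0]
tool_rot: [178.7, 0.2, 87.3]
contact_force: [0.3, -0.5, 0.6]
finger_gap: 0.006
```

```bash
python3 go.py 433 317.7 77; python3 - <<'E'
from h import *
i=capture("wrist"); cv2.imwrite("pics/wrist2.png",cv2.cvtColor(i,cv2.COLOR_RGB2BGR))
for n in ['green','blue','yellow']:
    for b in blob(i,*C[n][:2],(0,0,560,300)): print(n,b,at('wrist',b[1],63).round(1))
E
```

```text
clock 6.3333 tcp [435.7 318.7 127. ] rot [178.7   0.2  87.3] F [ 0.3 -0.5  0.6] gap 0.006
tool offset [-1.  -3.8 49.9]
green (3525, array([524.6, 251.4]), [492, 212, 68, 87]) [664.8 277.2  63. ]
green (941, array([279.3, 225.5]), [262, 209, 36, 36]) [433.6 319.4  63. ]
blue (48, array([283.5, 287.5]), [283, 276, 2, 24]) [434.3 267.7  63. ]
yellow (591, array([520. , 109.7]), [509, 94, 24, 34]) [637.8 407.1  63. ]
yellow (2, array([504.5,  94. ]), [504, 94, 2, 1]) [619.5 418.6  63. ]
```

View pics/wrist2.png

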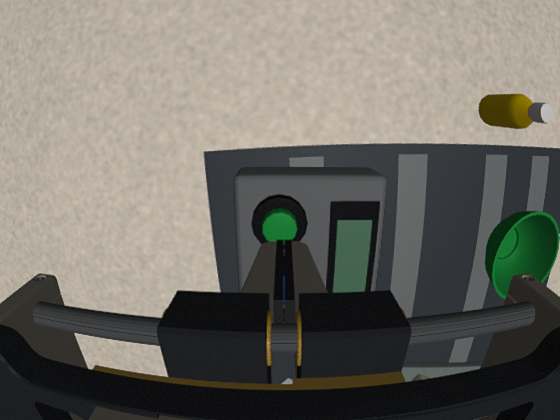

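Request:
move_arm --plan '[{"offset": [-0.5, -1.5, 15], "jaw": 0, "twist": 0}, {"offset": [-0.5, -1.5, 15], "jaw": 0, "twist": 0}, {"offset": [0, -1, 13], "jaw": 0, "twist": 0}, {"offset": [0, 0, 3], "jaw": 0, "twist": 0}, {"offset": [0, 0, 0], "jaw": 0, "twist": 0}]'

```text
clock: 6.8
tcp_pos: [438.8, 319.0, 87.7]
tool_rot: [178.1, -0.2, 86.7]
contact_force: [0.0, -0.7, -0.2]
finger_gap: 0.004
```

```bash
python3 go.py 433 317.7 71
```

```text
clock 6.8 tcp [438.8 319.   87.7] rot [178.1  -0.2  86.7] F [ 0.  -0.7 -0.2] gap 0.004
tool offset [-1.7 -6.3 16.5]
```

Request:
move_arm --plan '[{"offset": [-1, -4, 3], "jaw": 0, "twist": 0}, {"offset": [-1, -3, 5], "jaw": 0, "twist": 0}, {"offset": [0, 0, 0], "jaw": 0, "twist": 0}]'

```text
clock: 7.05
tcp_pos: [433.5, 317.8, 81.5]
tool_rot: [177.9, -0.3, 86.5]
contact_force: [-0.5, -0.5, 0.9]
finger_gap: 0.008
```

```bash
python3 go.py 433 317.7 71
```

```text
clock 7.05 tcp [433.5 317.8  81.5] rot [177.9  -0.3  86.5] F [-0.5 -0.5  0.9] gap 0.008
tool offset [-0.2 -0.9 10.5]
```

Request:
move_arm --plan '[{"offset": [0, -0.5, 5], "jaw": 0, "twist": 0}, {"offset": [0, 0, 4], "jaw": 0, "twist": 0}, {"offset": [0, 0, 4], "jaw": 0, "twist": 0}, {"offset": [0, 0, 2], "jaw": 0, "twist": 0}]'

```text
clock: 7.38
tcp_pos: [433.9, 318.4, 75.4]
tool_rot: [177.6, -0.0, 86.5]
contact_force: [-5.5, -5.5, 15.8]
finger_gap: 0.005
```

```bash
python3 go.py 433 317.7 71
```

```text
clock 7.3833 tcp [433.9 318.4  75.4] rot [177.6  -0.   86.5] F [-5.5 -5.5 15.8] gap 0.005
tool offset [-0.8 -1.   4.3]
```

Request:
move_arm --plan '[{"offset": [0, 0, 3], "jaw": 0, "twist": 0}, {"offset": [0, 0, 3], "jaw": 0, "twist": 0}]'

```text
clock: 7.55
tcp_pos: [433.9, 318.6, 75.0]
tool_rot: [177.4, 0.2, 86.5]
contact_force: [-8.4, -7.1, 33.5]
finger_gap: 0.005
```

```bash
python3 go.py 433 317.7 71; python3 - <<'E'
from h import *
for c,(a,b,e,d) in {'scene':(360,200,450,280),'top':(140,220,220,280)}.items():
    i=capture(c)[b:d,a:e]; cv2.imwrite(f"pics/k{c}.png",cv2.cvtColor(cv2.resize(i,None,fx=6,fy=6,interpolation=3),cv2.COLOR_RGB2BGR))
i=capture('wrist'); cv2.imwrite(f"pics/w3.png",cv2.cvtColor(i,cv2.COLOR_RGB2BGR))
E
```

```text
clock 7.55 tcp [433.9 318.6  75. ] rot [177.4   0.2  86.5] F [-8.4 -7.1 33.5] gap 0.005
tool offset [-0.9 -1.   4. ]
```

View pics/kscene.png

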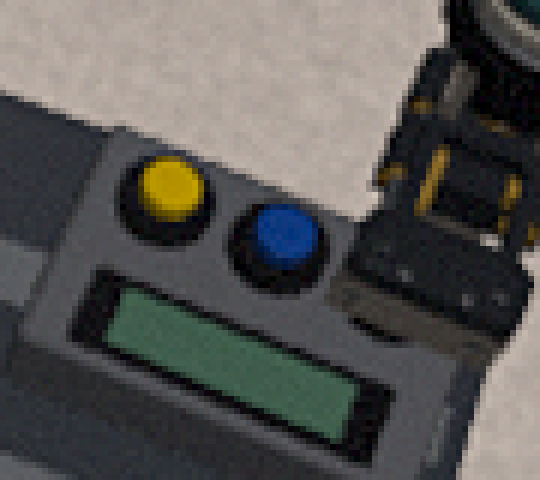

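View pics/w3.png

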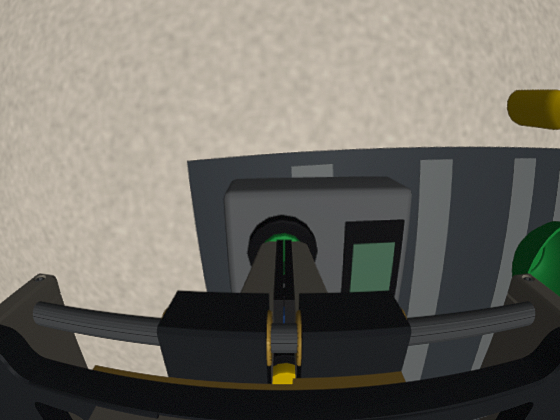

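The stop came at tip z≈61 with 33 N, so I can't tell whether the key is in. I'll back off and look closely at the key and housing heights.

Request:
move_arm --plan '[{"offset": [-5, 0, -25], "jaw": 0, "twist": 0}, {"offset": [-25, 0, -25], "jaw": 0, "twist": 0}, {"offset": [-35, 0, -10], "jaw": 0, "twist": 0}, {"offset": [-35, 0, 0], "jaw": 0, "twist": 0}, {"offset": [0, 0, 0], "jaw": 0, "twist": 0}]'

```text
clock: 8.12
tcp_pos: [424.6, 219.2, 138.5]
tool_rot: [177.2, 0.1, 86.8]
contact_force: [0.2, -0.6, -0.1]
finger_gap: 0.003
```

```bash
python3 go.py 433 317.7 71; python3 - <<'E'
from h import *
i=capture('wrist'); cv2.imwrite(f"pics/w4.png",cv2.cvtColor(i,cv2.COLOR_RGB2BGR))
j=i[100:250,200:380];cv2.imwrite(f"pics/w4z.png",cv2.cvtColor(cv2.resize(j,None,fx=4,fy=4,interpolation=2),cv2.COLOR_RGB2BGR))
E
```

```text
clock 8.1167 tcp [424.6 219.2 138.5] rot [1.772e+02 1.000e-01 8.680e+01] F [ 0.2 -0.6 -0.1] gap 0.003
tool offset [99.  -0.3 67.3]
```

View pics/w4z.png

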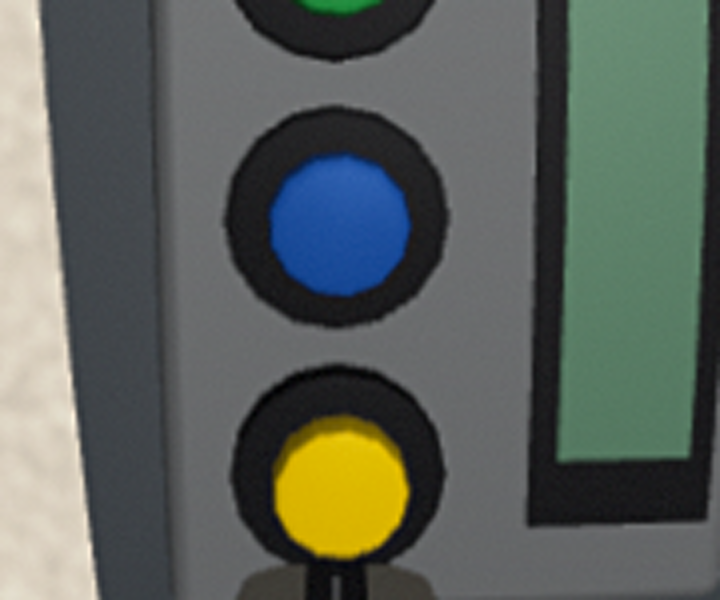

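```bash
cat >> h.py <<'E'
def projw(P,tcp,rot):
    c=camera_info('wrist'); M=c['mount']; Rt=Ro.from_euler('xyz',rot,degrees=True).as_matrix()
    p=(np.atleast_2d(P)-tcp)@Rt; q=(p-M[:3,3])@M[:3,:3]
    r=np.hypot(q[:,0],q[:,1]); t=np.arctan2(r,q[:,2])
    return np.c_[c['cx']+c['fx']*t*q[:,0]/r, c['cy']+c['fy']*t*q[:,1]/r]
E
python3 - <<'E'
from h import *
def draw(f,tcp,rot,out,roi,items):
    i=cv2.imread(f); a,b,c,d=roi; k=5
    i=cv2.resize(i[b:d,a:c],None,fx=k,fy=k,interpolation=2)
    for (x,y),rad,z,col in items:
        th=np.linspace(0,2*np.pi,80); P=np.c_[x+rad*np.cos(th),y+rad*np.sin(th),0*th+z]
        p=((projw(P,tcp,rot)-[a,b]+.5)*k).astype(int); cv2.polylines(i,[p],True,col,1)
    cv2.imwrite(out,i)
g=(433.1,317.7);y=(428.3,218.);b=(431,268)
draw('pics/w3.png',[433.9,318.6,75.0],[177.4,.2,86.5],'pics/w3d.png',(230,195,340,265),[(g,13,63,(255,255,255)),(g,13,60,(0,255,255)),(g,13,57,(0,0,255)),(g,21,57,(255,255,0)),(g,21,53,(255,0,255))])
s=state()
draw('pics/w4.png',s['tcp_pos'],s['tool_rot'],'pics/w4d.png',(240,110,350,250),sum([[(k,13,63,(255,255,255)),(k,21,57,(255,255,0)),(k,21,53,(255,0,255))] for k in (y,b)],[]))
E
```

```text
(no output)
```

View pics/w3d.png

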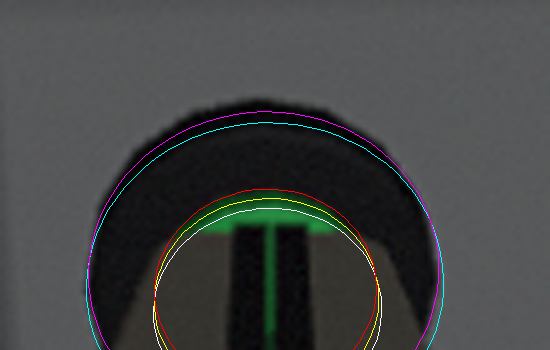

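View pics/w4d.png

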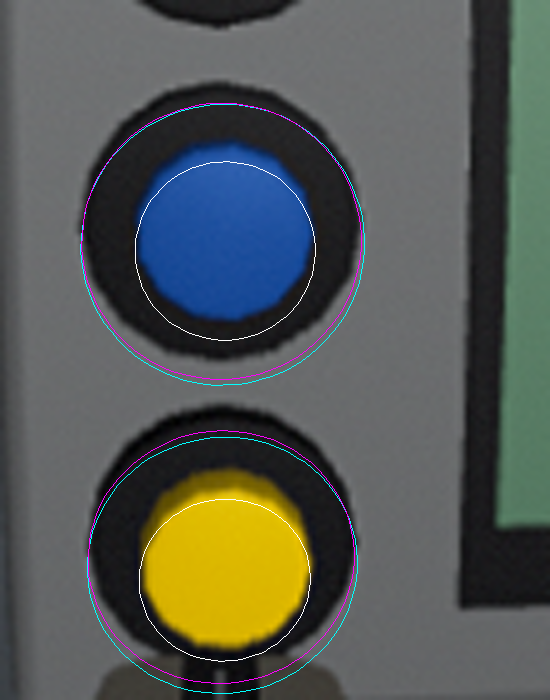

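Request:
move_arm --plan '[{"offset": [0, 1, 20], "jaw": 0, "twist": 0}, {"offset": [0, 1, 20], "jaw": 0, "twist": 0}, {"offset": [0, 0, 10], "jaw": 0, "twist": 0}, {"offset": [0, 0, 0], "jaw": 0, "twist": 0}]'

```text
clock: 8.5
tcp_pos: [431.7, 225.0, 88.6]
tool_rot: [176.9, -0.3, 86.9]
contact_force: [-0.1, -0.1, 0.4]
finger_gap: 0.005
```

```bash
python3 go.py 428.3 218.5 80
```

```text
clock 8.5 tcp [431.7 225.   88.6] rot [176.9  -0.3  86.9] F [-0.1 -0.1  0.4] gap 0.005
tool offset [-6.7 -3.5  8.3]
```

Request:
move_arm --plan '[{"offset": [-4, -2, 1], "jaw": 0, "twist": 0}, {"offset": [-3, -2, 2], "jaw": 0, "twist": 0}, {"offset": [0, 0, 0], "jaw": 0, "twist": 0}]'

```text
clock: 8.75
tcp_pos: [426.3, 220.3, 84.9]
tool_rot: [177.0, -0.4, 87.1]
contact_force: [0.4, -0.7, 0.1]
finger_gap: 0.003
```

Request:
move_arm --plan '[{"offset": [0, 0, 2], "jaw": 0, "twist": 0}]'

```text
clock: 8.83
tcp_pos: [426.7, 220.7, 83.5]
tool_rot: [176.9, -0.4, 87.1]
contact_force: [0.4, 0.1, 0.0]
finger_gap: 0.001
```

Request:
move_arm --plan '[{"offset": [0, 0, 2], "jaw": 0, "twist": 0}]'

```text
clock: 8.92
tcp_pos: [426.9, 220.8, 81.9]
tool_rot: [176.9, -0.4, 87.1]
contact_force: [0.8, 0.4, 0.7]
finger_gap: 0.005
```

Request:
move_arm --plan '[{"offset": [0, 0, 2], "jaw": 0, "twist": 0}]'

```text
clock: 9.0
tcp_pos: [427.1, 220.9, 80.2]
tool_rot: [176.8, -0.4, 87.1]
contact_force: [-0.6, -0.4, 2.0]
finger_gap: 0.002
```

Request:
move_arm --plan '[{"offset": [0, 0, 2], "jaw": 0, "twist": 0}]'

```text
clock: 9.08
tcp_pos: [427.1, 220.9, 78.3]
tool_rot: [176.8, -0.4, 87.1]
contact_force: [-0.9, -0.5, 4.2]
finger_gap: 0.005
```

Request:
move_arm --plan '[{"offset": [0, 0, 2], "jaw": 0, "twist": 0}]'

```text
clock: 9.17
tcp_pos: [427.1, 220.9, 76.4]
tool_rot: [176.8, -0.4, 87.1]
contact_force: [-1.8, -1.0, 4.9]
finger_gap: 0.008
```

Contact starts at TCP z ≈ 81.3 and force rises 2, 4 and 5 N on the way down. The stop at 75 on green was therefore full travel. I finish the yellow press.

Request:
move_arm --plan '[{"offset": [0, 0, 2.5], "jaw": 0, "twist": 0}, {"offset": [0, 0, 2.5], "jaw": 0, "twist": 0}, {"offset": [0, 0, 1], "jaw": 0, "twist": 0}]'

```text
clock: 9.42
tcp_pos: [427.1, 221.1, 75.5]
tool_rot: [176.7, -0.0, 87.1]
contact_force: [-6.2, -3.5, 12.7]
finger_gap: 0.007
```

Request:
move_arm --plan '[{"offset": [0, 0, -30], "jaw": 0, "twist": 0}, {"offset": [0, 0, -35], "jaw": 0, "twist": 0}, {"offset": [0, 0, -35], "jaw": 0.5, "twist": 0}, {"offset": [0, 0, -35], "jaw": 1, "twist": 0}, {"offset": [0, 0, 0], "jaw": 1, "twist": 0.1}, {"offset": [0, 0, 0], "jaw": 1, "twist": 0.1}, {"offset": [0, 0, 0], "jaw": 1, "twist": 0}]'

```text
clock: 10.0
tcp_pos: [421.1, 222.9, 217.7]
tool_rot: [176.5, -0.9, 75.3]
contact_force: [-0.2, -1.0, -0.0]
finger_gap: 0.344
```

```bash
python3 go.py 537 -155 200
```

```text
clock 10.0 tcp [421.1 222.9 217.7] rot [176.5  -0.9  75.3] F [-0.2 -1.  -0. ] gap 0.344
tool offset [-336.5  206.8   24.7]
```

Request:
move_arm --plan '[{"offset": [-34, 21, 0], "jaw": 1, "twist": 0}, {"offset": [-34, 21, 0], "jaw": 1, "twist": 0}, {"offset": [-34, 21, 0], "jaw": 1, "twist": 0}, {"offset": [-34, 21, 0], "jaw": 1, "twist": 0}, {"offset": [-34, 21, 0], "jaw": 1, "twist": 0}, {"offset": [-34, 21, 0], "jaw": 1, "twist": 0}, {"offset": [-34, 21, 0], "jaw": 1, "twist": 0}, {"offset": [-34, 21, 0], "jaw": 1, "twist": 0}, {"offset": [-34, 21, 0], "jaw": 1, "twist": 0}, {"offset": [-34, 21, 0], "jaw": 1, "twist": 0}, {"offset": [-20, 10, 0], "jaw": 1, "twist": 0}, {"offset": [0, 0, 0], "jaw": 1, "twist": 0}]'

```text
clock: 11.0
tcp_pos: [555.2, -194.5, 219.1]
tool_rot: [176.5, -0.8, 78.0]
contact_force: [0.6, 0.9, -0.1]
finger_gap: 1.001
```

```bash
python3 go.py 537 -155 200; python3 - <<'E'
from h import *
i=capture("wrist"); cv2.imwrite("pics/w5.png",cv2.cvtColor(i,cv2.COLOR_RGB2BGR))
for t,z in [('grip',78),('pointer',27),('mark_tab',30)]:
    print(t,[(m,at('wrist',m['xy'],z).round(1)) for m in mark_of('wrist',t)[:2]])
E
```

```text
clock 11.0 tcp [ 555.2 -194.5  219.1] rot [176.5  -0.8  78. ] F [ 0.6  0.9 -0.1] gap 1.001
tool offset [ 34.6 -27.2  18. ]
grip [({'xy': [247.3, 168.3], 'p': 0.82}, array([ 535.3, -153.1,   78. ])), ({'xy': [115.5, 43.2], 'p': 0.31}, array([435.5,  -1. ,  78. ]))]
pointer [({'xy': [311.7, 161.8], 'p': 0.82}, array([ 601.2, -165.5,   27. ])), ({'xy': [250.7, 163.4], 'p': 0.71}, array([ 536. , -153.3,   27. ]))]
mark_tab [({'xy': [328.2, 83.0], 'p': 0.7}, array([635.1, -83.2,  30. ])), ({'xy': [322.0, 373.8], 'p': 0.53}, array([ 565.4, -465.6,   30. ]))]
```

View pics/w5.png

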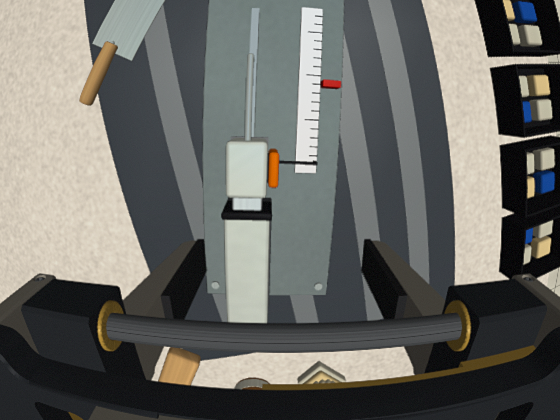

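The head is near (247,168), the button at (273,168), the pointer tip at (316,163) and the tab at (331,84). I zoom in to measure the pull.

```bash
python3 - <<'E'
from h import *
u=np.array([np.cos(np.radians(75.8)),np.sin(np.radians(75.8))])
i=cv2.imread('pics/w5.png')[60:210,215:355]; cv2.imwrite('pics/w5z.png',cv2.resize(i,None,fx=4,fy=4,interpolation=2))
p=at('wrist',(316,162.5),27);t=at('wrist',(331,84),30);print('wrist',p.round(1),t.round(1),(t-p)[:2]@u)
p=at('top',(412/4+230,130/4+160),27);t=at('top',(304.5,180.5),30);print('top',p.round(1),t.round(1),(t-p)[:2]@u)
p=at('scene',(210/4+170,288/4+165),27);t=at('scene',(242.2,259.3),30);print('scene',p.round(1),t.round(1),(t-p)[:2]@u)
h=at('wrist',(246,152),102);print(h)
for a in [(229,141),(269,141),(226,193),(266,198)]: print(at('wrist',a,102).round(1))
# tube and plate directions
a,b=at('wrist',(227,220),84),at('wrist',(227,320),84);d=a-b;print(np.degrees(np.arctan2(d[1],d[0])))
E
```

```text
wrist [ 605.9 -166.1   27. ] [637.9 -84.7  30. ] 86.75755198207715
top [ 605.4 -173.2   27. ] [640.9 -93.3  30. ] 86.16802186391597
scene [ 603.2 -174.3   27. ] [641.3 -95.2  30. ] 86.04376289607944
[ 539.35859647 -133.11684448  102.        ]
[ 527.3 -120.8  102. ]
[ 560.3 -128.1  102. ]
[ 514.4 -164.   102. ]
[ 547.5 -175.9  102. ]
74.6074611450441
```

View pics/w5z.png

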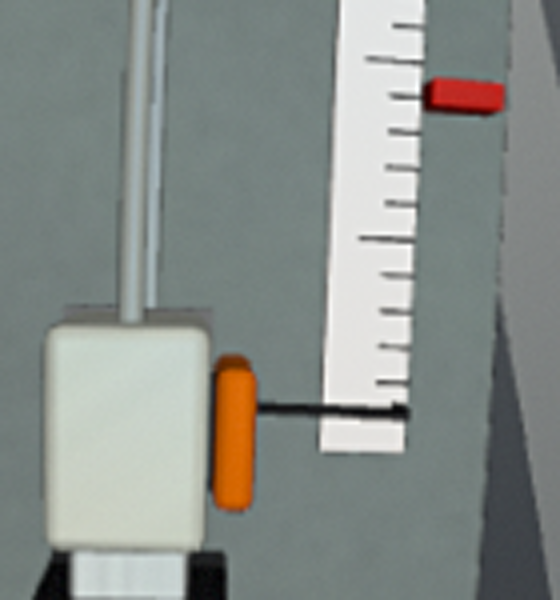

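```bash
python3 go.py 537 -155 200; python3 - <<'E'
from h import *
s=state();i=capture("wrist"); cv2.imwrite("pics/w6.png",cv2.cvtColor(i,cv2.COLOR_RGB2BGR))
cv2.imwrite('pics/w6z.png',cv2.resize(cv2.cvtColor(i,cv2.COLOR_RGB2BGR)[60:210,215:355],None,fx=4,fy=4,interpolation=2))
print(s['qvel'].round(2)); 
# project known points (from fixed cams)
print(projw([[604.5,-173.7,27],[641,-94,30],[535.6,-156.8,102]],s['tcp_pos'],s['tool_rot']))
hsv=[(n,blob(i,*C[n][:2],(215,60,355,210))[:1]) for n in ('red','orange')];print(hsv)
E
```

```text
clock 11.2 tcp [ 554.7 -186.2  219.9] rot [176.6  -1.   78.5] F [-0.4  0.2  0.4] gap 1.001
tool offset [ 26.7 -24.8  18.9]
[-0.89 -0.92 -0.53  0.1  -0.04  0.04 -0.11]
[[315.97000826 169.43288122]
 [335.42535616  91.87753754]
 [247.80403022 179.76213991]]
[('red', [(138, array([333.7,  91.9]), [325, 88, 19, 9])]), ('orange', [(340, array([276.1, 177.1]), [271, 158, 11, 38])])]
```

View pics/w6z.png

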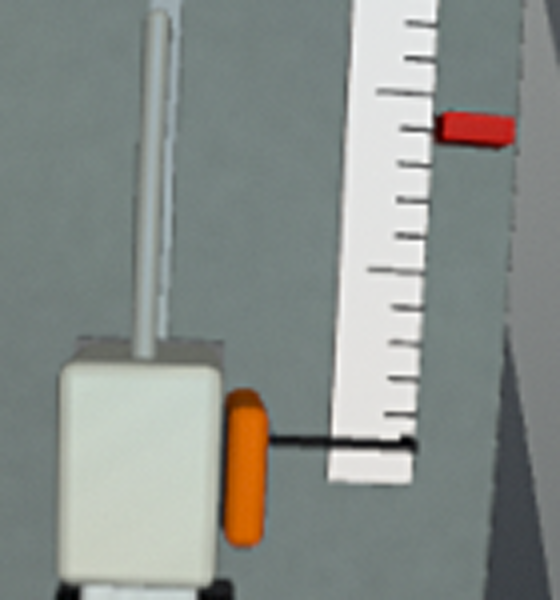

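```bash
python3 - <<'E'
from h import *
s=state();print(s['tcp_pos'],s['tool_rot'],s['clock'])
u=np.array([np.cos(np.radians(75.8)),np.sin(np.radians(75.8))])
c=at('wrist',(250.3,178.3),102);print(c)
for a in [(230.5,150.7),(270,150.7),(230.2,206),(269.5,206)]: print(at('wrist',a,102).round(1))
p=at('wrist',(318.5,170.3),27);t=at('wrist',(333.7,92),30);print('wrist',p.round(1),t.round(1),(t-p)[:2]@u)
n=np.array([-u[1],u[0]])
print('head along/perp rel pointer', (c-p)[:2]@u,(c-p)[:2]@n)
E
python3 go.py 538.5 -157 200
```

```text
[ 554.90412896 -185.85648595  220.23282928] [176.5219891   -0.97092925  78.49529999] 11.25
[ 538.17542462 -155.76392217  102.        ]
[ 526.9 -128.8  102. ]
[ 559.6 -136.1  102. ]
[ 515.4 -175.9  102. ]
[ 549.1 -183.4  102. ]
wrist [ 607.4 -175.    27. ] [639.4 -93.5  30. ] 86.8522370006942
head along/perp rel pointer 1.6173440897577211 71.83085731602876
clock 11.25 tcp [ 554.9 -185.9  220.2] rot [176.5  -1.   78.5] F [-0.1  0.5 -0.4] gap 1.001
tool offset [ 24.7 -23.   19.3]
```

Request:
move_arm --plan '[{"offset": [8, -7, 0], "jaw": 1, "twist": 0.047}, {"offset": [8, -7, 10], "jaw": 1, "twist": 0}, {"offset": [5, -5, 15], "jaw": 1, "twist": 0}, {"offset": [0, 0, 15], "jaw": 1, "twist": 0}, {"offset": [0, 0, 10], "jaw": 1, "twist": 0}, {"offset": [0, 0, 0], "jaw": 1, "twist": 0}, {"offset": [0, 0, 0], "jaw": 1, "twist": 0}]'

```text
clock: 11.83
tcp_pos: [544.6, -146.7, 170.7]
tool_rot: [176.3, -1.2, 77.0]
contact_force: [0.0, -0.2, 0.2]
finger_gap: 1.0
```

```bash
python3 go.py 539.4 -157 77
```

```text
clock 11.8333 tcp [ 544.6 -146.7  170.7] rot [176.3  -1.2  77. ] F [ 0.  -0.2  0.2] gap 1.0
tool offset [-13.2  -8.7  93.1]
```

Request:
move_arm --plan '[{"offset": [-7, -5, 10], "jaw": 1, "twist": 0.02}, {"offset": [-6, -4, 15], "jaw": 1, "twist": 0}, {"offset": [0, 0, 10], "jaw": 1, "twist": 0}, {"offset": [0, 0, 0], "jaw": 1, "twist": 0}, {"offset": [0, 0, 0], "jaw": 1, "twist": 0}]'

```text
clock: 12.25
tcp_pos: [535.9, -157.9, 135.0]
tool_rot: [176.1, -1.2, 75.7]
contact_force: [-0.2, -0.1, 0.3]
finger_gap: 1.0
```

```bash
python3 go.py 539.4 -157 77;python3 - <<'E'
from h import *
i=capture("wrist"); cv2.imwrite("pics/w7.png",cv2.cvtColor(i,cv2.COLOR_RGB2BGR))
E
```

```text
clock 12.25 tcp [ 535.9 -157.9  135. ] rot [176.1  -1.2  75.7] F [-0.2 -0.1  0.3] gap 1.0
tool offset [ 0.5 -0.8 58.1]
```

View pics/w7.png

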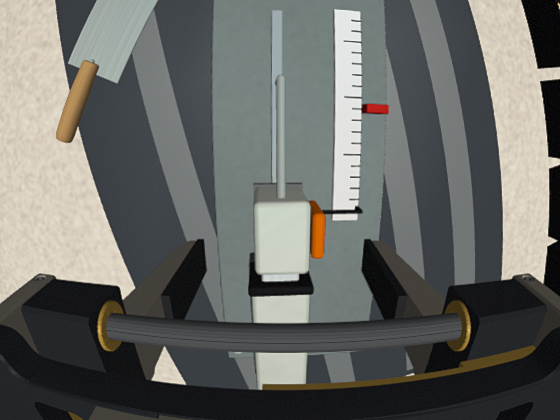

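Request:
move_arm --plan '[{"offset": [0, -0.5, 12], "jaw": 1, "twist": 0}, {"offset": [0, -0.5, 12], "jaw": 1, "twist": 0}, {"offset": [0, 0, 10], "jaw": 1, "twist": 0}, {"offset": [0, 0, 0], "jaw": 1, "twist": 0}, {"offset": [0, 0, 0], "jaw": 1, "twist": 0}]'

```text
clock: 12.72
tcp_pos: [538.9, -157.4, 98.7]
tool_rot: [175.9, -1.3, 75.7]
contact_force: [-0.8, 0.3, -0.5]
finger_gap: 1.003
```

```bash
python3 go.py 539.4 -157 77
```

```text
clock 12.7167 tcp [ 538.9 -157.4   98.7] rot [175.9  -1.3  75.7] F [-0.8  0.3 -0.5] gap 1.003
tool offset [ 0.1 -1.1 21.7]
```

Request:
move_arm --plan '[{"offset": [0, -1, 10], "jaw": 1, "twist": 0}, {"offset": [0, -0.5, 10], "jaw": 1, "twist": 0}, {"offset": [0, 0, 0], "jaw": 1, "twist": 0}, {"offset": [0, 0, 0], "jaw": 1, "twist": 0}]'

```text
clock: 13.05
tcp_pos: [539.0, -156.6, 76.3]
tool_rot: [176.0, -1.3, 75.8]
contact_force: [0.4, -0.6, -0.2]
finger_gap: 0.999
```

```bash
python3 go.py 539.4 -157 77;python3 - <<'E'
from h import *
i=capture("wrist"); cv2.imwrite("pics/w8.png",cv2.cvtColor(i,cv2.COLOR_RGB2BGR))
E
```

```text
clock 13.05 tcp [ 539.  -156.6   76.3] rot [176.   -1.3  75.8] F [ 0.4 -0.6 -0.2] gap 0.999
tool offset [-0.3  0.5 -0.7]
```

View pics/w8.png

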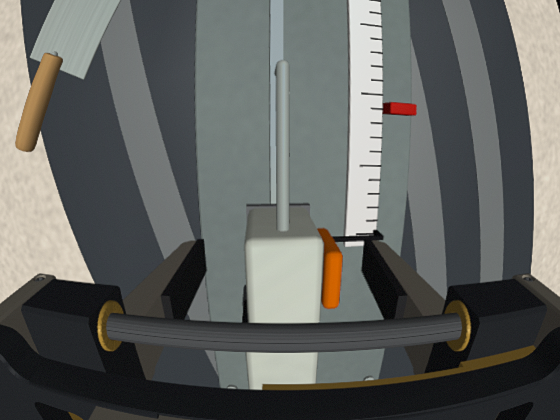

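The head sits between the pads. Closing.

Request:
move_arm --plan '[{"offset": [0, 0, 0], "jaw": 0.6, "twist": 0}, {"offset": [0, 0, 0], "jaw": 0.55, "twist": 0}, {"offset": [0, 0, 0], "jaw": 0.52, "twist": 0}, {"offset": [0, 0, 0], "jaw": 0.52, "twist": 0}, {"offset": [0, 0, 0], "jaw": 0.52, "twist": 0}]' --squeeze 30

```text
clock: 13.52
tcp_pos: [539.7, -156.8, 77.4]
tool_rot: [175.9, -1.3, 75.8]
contact_force: [0.2, -0.0, 0.5]
finger_gap: 0.661
```

Request:
move_arm --plan '[{"offset": [0, 0, 0], "jaw": 0.3, "twist": 0}, {"offset": [0, 0, 0], "jaw": 0.3, "twist": 0}, {"offset": [0, 0, 0], "jaw": 0.3, "twist": 0}, {"offset": [0, 0, 0], "jaw": 0.3, "twist": 0}, {"offset": [0, 0, 0], "jaw": 0.3, "twist": 0}, {"offset": [0, 0, 0], "jaw": 0.3, "twist": 0}]'

```text
clock: 14.02
tcp_pos: [539.7, -156.9, 78.2]
tool_rot: [175.8, -1.3, 75.7]
contact_force: [0.4, 0.4, -0.3]
finger_gap: 0.447
```

```bash
python3 go.py 539.4 -157 77;python3 - <<'E'
from h import *
i=capture("wrist"); cv2.imwrite("pics/w9.png",cv2.cvtColor(i,cv2.COLOR_RGB2BGR))
E
```

```text
clock 14.0167 tcp [ 539.7 -156.9   78.2] rot [175.8  -1.3  75.7] F [ 0.4  0.4 -0.3] gap 0.447
tool offset [-0.2 -0.4  1.2]
```

View pics/w9.png

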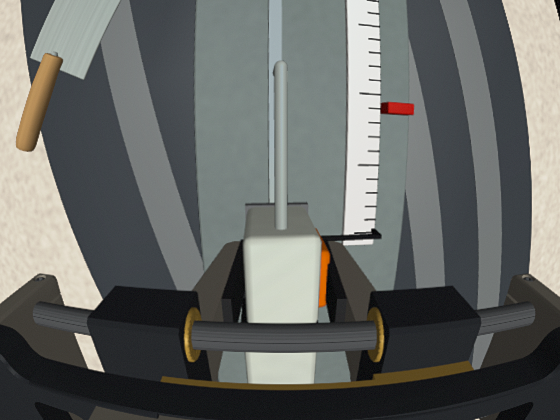

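Request:
move_arm --plan '[{"offset": [0, 0, 0], "jaw": 0.3, "twist": 0}, {"offset": [0, 0, 0], "jaw": 0.3, "twist": 0}, {"offset": [0, 0, 0], "jaw": 0.3, "twist": 0}]'

```text
clock: 14.32
tcp_pos: [539.7, -157.0, 78.2]
tool_rot: [175.9, -1.3, 75.7]
contact_force: [-0.4, -0.4, -0.6]
finger_gap: 0.45
```

Request:
move_arm --plan '[{"offset": [6, 0, 0.1], "jaw": 0.3, "twist": 0}, {"offset": [6, 0, 0.1], "jaw": 0.3, "twist": 0}, {"offset": [6, 0, 0.1], "jaw": 0.3, "twist": 0}, {"offset": [6, 0, 0.1], "jaw": 0.3, "twist": 0}, {"offset": [6, 0, 0.1], "jaw": 0.3, "twist": 0}, {"offset": [6, 0, 0.1], "jaw": 0.3, "twist": 0}]'

```text
clock: 14.82
tcp_pos: [548.5, -122.4, 78.2]
tool_rot: [175.9, -1.1, 75.6]
contact_force: [-0.4, -1.9, -0.2]
finger_gap: 0.447
```

```bash
python3 go.py 560.9 -73.1 78
```

```text
clock 14.8167 tcp [ 548.5 -122.4   78.2] rot [175.9  -1.1  75.6] F [-0.4 -1.9 -0.2] gap 0.447
tool offset [50.8 -0.3  1.1]
```

Request:
move_arm --plan '[{"offset": [6, 0, 0.1], "jaw": 0.3, "twist": 0}, {"offset": [6, 0, 0.1], "jaw": 0.3, "twist": 0}, {"offset": [6, 0, 0.1], "jaw": 0.3, "twist": 0}, {"offset": [6, 0, 0.1], "jaw": 0.3, "twist": 0}, {"offset": [6, 0, 0.1], "jaw": 0.3, "twist": 0}, {"offset": [6, 0, 0.1], "jaw": 0.3, "twist": 0}, {"offset": [5, 0, 0.1], "jaw": 0.3, "twist": 0}, {"offset": [3, 0, 0.1], "jaw": 0.3, "twist": 0}, {"offset": [0, 0, 0], "jaw": 0.3, "twist": 0}, {"offset": [0, 0, 0], "jaw": 0.3, "twist": 0}]'

```text
clock: 15.65
tcp_pos: [561.0, -73.3, 78.2]
tool_rot: [175.9, -1.0, 75.7]
contact_force: [-0.4, -2.5, 0.7]
finger_gap: 0.45
```

```bash
python3 go.py 560.9 -73.1 78; cat > look.py <<'E'
from h import *
import sys
n=sys.argv[1]
i=cv2.cvtColor(capture("wrist"),cv2.COLOR_RGB2BGR); cv2.imwrite(f"pics/{n}.png",i)
cv2.imwrite(f'pics/{n}z.png',cv2.resize(i[170:290,300:440],None,fx=5,fy=5,interpolation=2))
for c,(a,b,e,d) in {'top':(270,165,350,225),'scene':(200,200,300,290)}.items():
    j=capture(c)[b:d,a:e]; cv2.imwrite(f"pics/{n}{c}.png",cv2.cvtColor(cv2.resize(j,None,fx=6,fy=6,interpolation=2),cv2.COLOR_RGB2BGR))
E
python3 look.py wa
```

```text
clock 15.65 tcp [561.  -73.3  78.2] rot [175.9  -1.   75.7] F [-0.4 -2.5  0.7] gap 0.45
tool offset [ 0.1 -0.2  0.2]
```

View pics/wa.png

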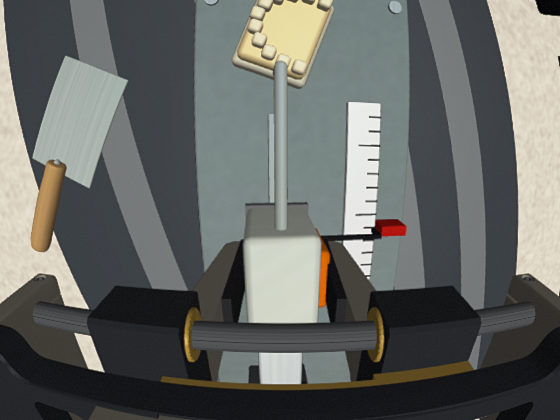

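View pics/wascene.png

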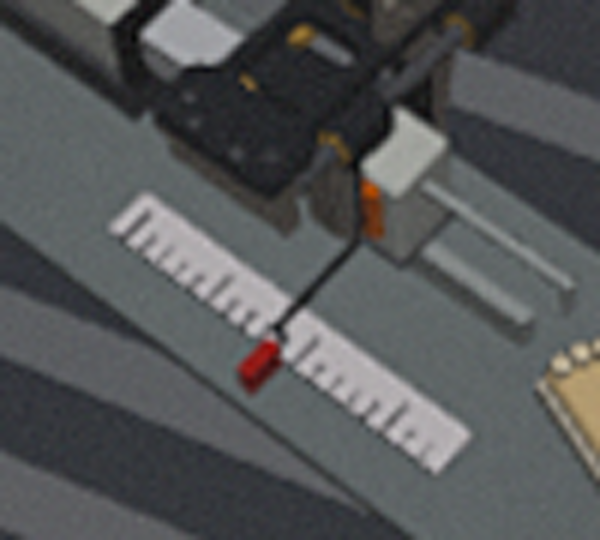

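View pics/waz.png

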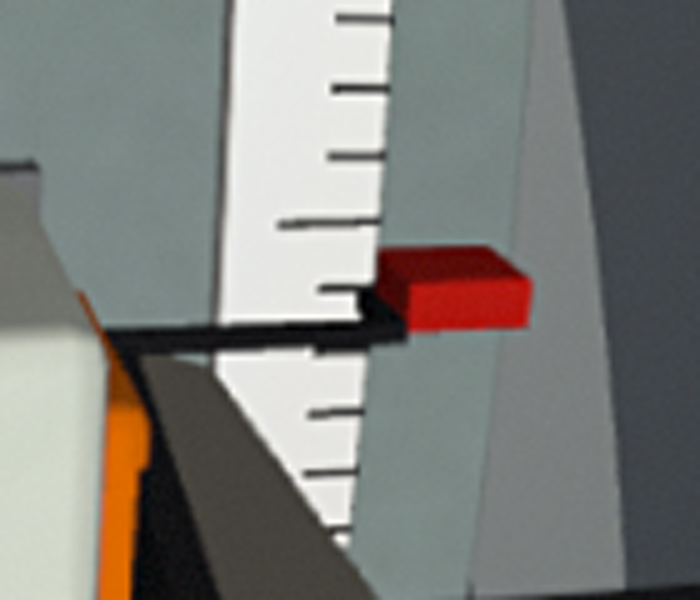

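View pics/watop.png

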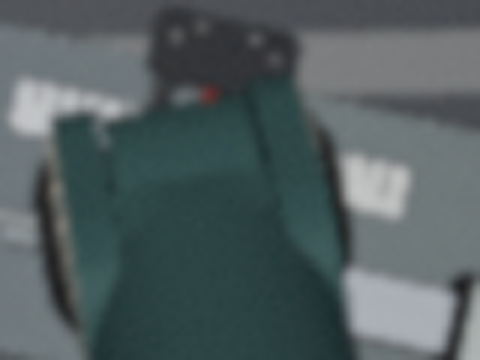

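```bash
python3 - <<'E'
from h import *
s=state();print(s['clock'],s['tcp_pos'])
u=np.array([np.cos(np.radians(75.75)),np.sin(np.radians(75.75))])
i=cv2.cvtColor(cv2.imread('pics/wa.png'),cv2.COLOR_BGR2RGB)
b=blob(i,*C['red'][:2],(360,200,420,250))[0];print(b)
for uv in [b[1]]:
    t=at('wrist',uv,30); print(t)
    # pixel row the pointer line would have at tab's gauge x, z=27, a few offsets along gauge -y
    for k in (10,20,30): 
        for dx in (0,-5): 
            q=np.r_[t[:2]+u*dx+k*np.array([-u[1],u[0]]),27]; print(k,dx,projw(q,s['tcp_pos'],s['tool_rot']))
E
```

```text
15.8 [561.0308287  -73.24847066  78.21506738]
(420, array([390.7, 227.5]), [376, 219, 30, 17])
[638.27032122 -90.43786883  30.        ]
10 0 [[376.37184881 226.68991273]]
10 -5 [[375.79316818 233.30042062]]
20 0 [[363.19802453 227.17945588]]
20 -5 [[362.69281611 233.85383587]]
30 0 [[349.6701515  227.65577216]]
30 -5 [[349.2448805  234.38792022]]
```

```bash
python3 - <<'E'
from h import *
s=state()
u=np.array([np.cos(np.radians(75.75)),np.sin(np.radians(75.75))]);n=np.array([-u[1],u[0]])
def w(zx,zy,z):
    p=at('wrist',(300+zx/5-.5,170+zy/5-.5),z); d=(p-s['tcp_pos'])[:2]; return (d@u).round(2),(d@n).round(2)
for lab,zx,zy,z in [('tab low L',410,329,30),('tab low R',528,327,30),('tab up L',410,285,30),('tab up R',530,281,30),('tab up edge mid',470,283,30),('ptr tip low',405,340,27),('ptr tip up',405,320,27),('ptr mid up',160,332,27),('ptr mid low',160,351,27),('tab base up R',490,247,27),('tab base up L',382,247,27)]:
    print(lab,w(zx,zy,z))
E
```

```text
tab low L (np.float64(-3.25), np.float64(-72.48))
tab low R (np.float64(-3.84), np.float64(-91.4))
tab up L (np.float64(3.38), np.float64(-71.84))
tab up R (np.float64(3.25), np.float64(-90.87))
tab up edge mid (np.float64(3.32), np.float64(-81.2))
ptr tip low (np.float64(-6.05), np.float64(-73.09))
ptr tip up (np.float64(-2.96), np.float64(-72.79))
ptr mid up (np.float64(-3.29), np.float64(-36.27))
ptr mid low (np.float64(-6.13), np.float64(-36.4))
tab base up R (np.float64(7.65), np.float64(-85.22))
tab base up L (np.float64(8.19), np.float64(-68.24))
```

```bash
python3 - <<'E'
import cv2
i=cv2.imread('pics/wa.png')[205:250,350:420]; cv2.imwrite('pics/waq.png',cv2.resize(i,None,fx=11,fy=11,interpolation=2))
E
```

```text
(no output)
```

View pics/waq.png

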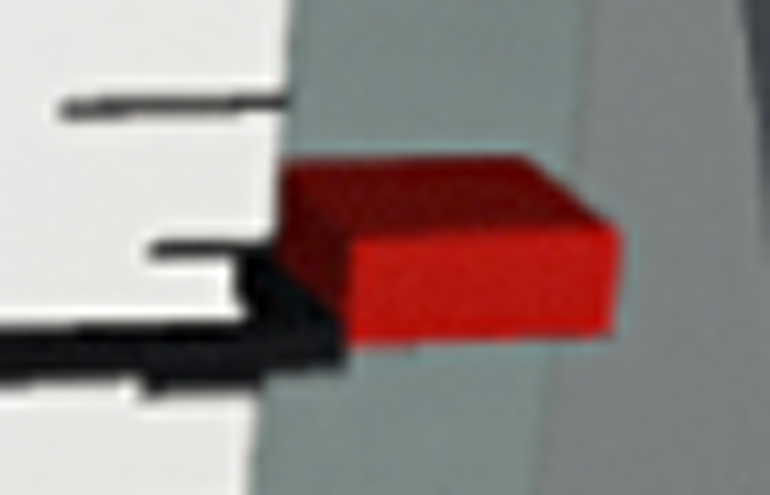

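The pointer is about 4.5 mm short of the tab's middle. I nudge it.

Request:
move_arm --plan '[{"offset": [3, 0, 0], "jaw": 0.3, "twist": 0}, {"offset": [2, 0, 0], "jaw": 0.3, "twist": 0}, {"offset": [0, 0, 0], "jaw": 0.3, "twist": 0}, {"offset": [0, 0, 0], "jaw": 0.3, "twist": 0}, {"offset": [0, 0, 0], "jaw": 0.3, "twist": 0}]'

```text
clock: 16.22
tcp_pos: [562.1, -69.2, 78.2]
tool_rot: [175.9, -1.0, 75.6]
contact_force: [0.5, -2.7, -0.4]
finger_gap: 0.448
```

```bash
python3 go.py 562.1 -68.6 78; python3 look.py wb;  python3 - <<'E'
import cv2
i=cv2.imread('pics/wb.png')[205:250,350:420]; cv2.imwrite('pics/wbq.png',cv2.resize(i,None,fx=11,fy=11,interpolation=2))
E
```

```text
clock 16.2167 tcp [562.1 -69.2  78.2] rot [175.9  -1.   75.6] F [ 0.5 -2.7 -0.4] gap 0.448
tool offset [ 0.6 -0.1  0.2]
```

View pics/wbq.png

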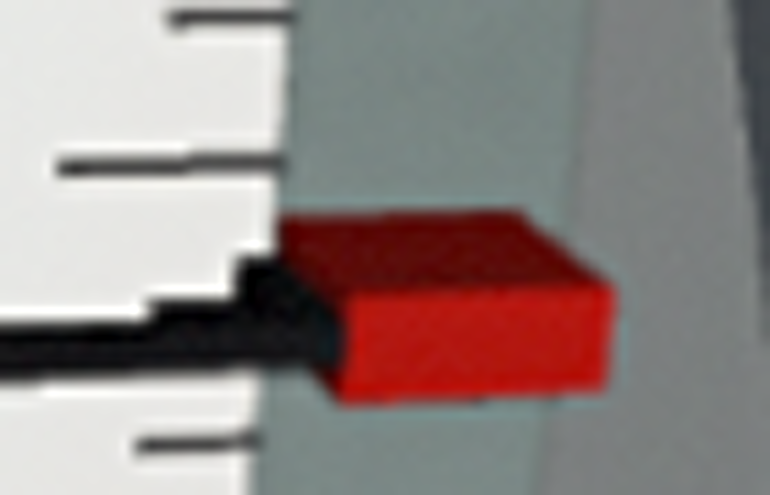

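View pics/wbscene.png

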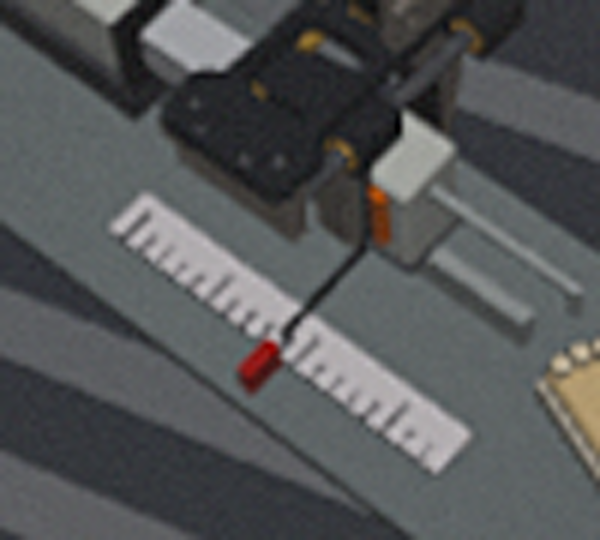

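```bash
python3 - <<'E'
from h import *
u=np.array([np.cos(np.radians(75.7)),np.sin(np.radians(75.7))]);n=np.array([-u[1],u[0]])
s=state()
def g(cam,uv,z): p=at(cam,uv,z)[:2]-s['tcp_pos'][:2]; return np.round([p@u,p@n],1)
f=lambda x,y:(x/11+350-.5,y/11+205-.5)
print('W tab',[g('wrist',f(*q),30) for q in [(345,293),(612,287),(340,402),(605,388)]])
print('W ptr',[g('wrist',f(*q),27) for q in [(10,326),(10,381),(330,365),(150,352)]])
h=lambda x,y:(x/6+200-.5+.08,y/6+200-.5+.08)
im=cv2.imread('pics/wbscene.png')[310:410,210:320]; cv2.imwrite('pics/wbs2.png',cv2.resize(im,None,fx=5,fy=5,interpolation=2))
print('S ptr',[g('scene',h(*q),27) for q in [(290,328),(330,285)]])
# predicted tab box corners in scene given tab centre at wrist estimate
c=camera_info('scene');R=Ro.from_euler('xyz',c['orientation'],degrees=True).as_matrix()
def ps(P): q=(np.array(P)-c['position'])@R; return np.array([c['cx']+c['fx']*q[0]/q[2],c['cy']+c['fy']*q[1]/q[2]])
for dx in (-4,4):
  for dn in (-72,-91):
    for z in (30,):
      P=np.r_[s['tcp_pos'][:2]+u*(0+dx)+n*dn,z]; print(dx,dn,z,((ps(P)-200+.42)*6).round(0))
E
```

```text
W tab [array([ -0.2, -71.7]), array([ -0.6, -91. ]), array([ -7.7, -72. ]), array([ -7.7, -91.4])]
W ptr [array([ -2.6, -49.9]), array([ -6.3, -50.2]), array([ -6.2, -72.3]), array([ -4.7, -59.6])]
S ptr [array([ -5.1, -62.1]), array([ -5.5, -35.5])]
-4 -72 30 [276. 342.]
-4 -91 30 [246. 373.]
4 -72 30 [290. 353.]
4 -91 30 [260. 384.]
```

View pics/wbs2.png

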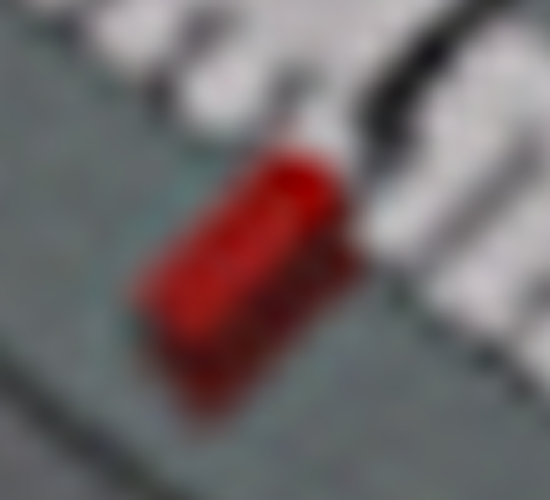

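```bash
python3 - <<'E'
from h import *
u=np.array([np.cos(np.radians(75.7)),np.sin(np.radians(75.7))]);n=np.array([-u[1],u[0]])
s=state()
h=lambda x,y:((210+x/5)/6+200-.42,(310+y/5)/6+200-.42)
for q,z in [((290,150),30),((345,190),30),((140,300),30),((205,345),30),((245,245),30),((380,130),27),((420,75),27)]:
    p=at('scene',h(*q),z)[:2]-s['tcp_pos'][:2]; print(q,np.round([p@u,p@n],1))
E
```

```text
(290, 150) [ -7.4 -73.4]
(345, 190) [ -1.2 -73.3]
(140, 300) [ -7.8 -92. ]
(205, 345) [ -0.6 -91.7]
(245, 245) [ -4.3 -82.6]
(380, 130) [ -3.9 -66.1]
(420, 75) [ -4.7 -60. ]
```

Wrist and scene cameras both put the pointer within about 1 mm of the tab middle. I hold to meet the dwell and check for drift.

Request:
move_arm --plan '[{"offset": [0.3, 0, 0], "jaw": 0.3, "twist": 0}, {"offset": [0, 0, 0], "jaw": 0.3, "twist": 0}, {"offset": [0, 0, 0], "jaw": 0.3, "twist": 0}, {"offset": [0, 0, 0], "jaw": 0.3, "twist": 0}, {"offset": [0, 0, 0], "jaw": 0.3, "twist": 0}, {"offset": [0, 0, 0], "jaw": 0.3, "twist": 0}, {"offset": [0, 0, 0], "jaw": 0.3, "twist": 0}, {"offset": [0, 0, 0], "jaw": 0.3, "twist": 0}]'

```text
clock: 17.03
tcp_pos: [562.1, -69.1, 78.2]
tool_rot: [175.9, -1.0, 75.6]
contact_force: [0.6, -2.6, 0.7]
finger_gap: 0.446
```

```bash
python3 go.py 562.1 -68.6 78; python3 look.py wc; python3 go.py 562.1 -68.6 78
```

```text
clock 17.0333 tcp [562.1 -69.1  78.2] rot [175.9  -1.   75.6] F [ 0.6 -2.6  0.7] gap 0.446
tool offset [ 0.5 -0.1  0.2]
clock 17.1833 tcp [562.1 -69.1  78.2] rot [175.9  -1.   75.6] F [ 0.2 -2.1 -0.1] gap 0.446
tool offset [ 0.5 -0.1  0.2]
```

View pics/wcz.png

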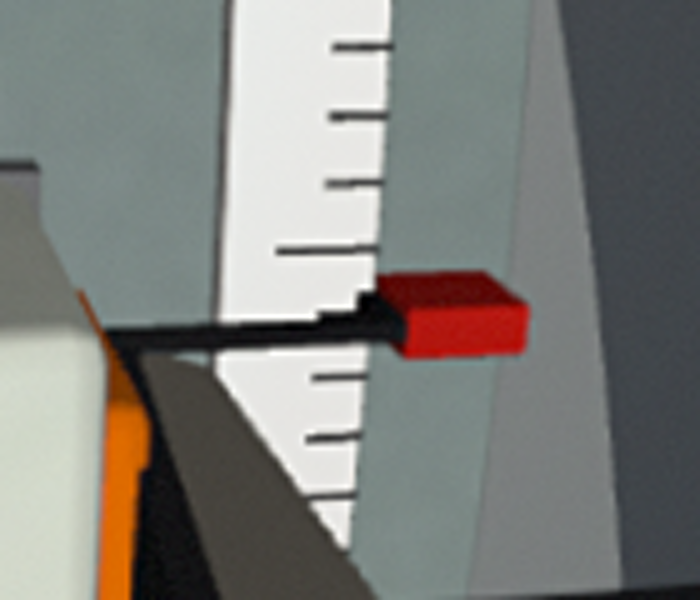

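The pointer tip meets the middle of the tab's face at about (405,330) in the zoom, and the pose is steady. Handing in.

```bash
python3 - <<'E'
from rig import *
print(hand_in())
E
```

```text
the job is handed in; nothing more can be done
None
```

I handed the job in with the pointer at the red tab, the lock button squeezed and the arm still. `hand_in()` reports no verdict, so the result rests on my own checks:

- **Keys:** I pressed green first and then yellow, each to its hard stop (33 N and 12.7 N). On yellow the force began at TCP height 81.5 mm and the stop was at 75.5 mm, which is the full 6 mm of travel. Green stopped at 75.0 mm. The blue key was not touched.
- **Lock and pull:** With 30 N of grip the fingers closed to 0.446–0.450 of full opening. That is about 41 mm, the width given with the button in, and they reached it before the arm moved. I then pulled the arm out about 90 mm, with about 2.5 N of pull resistance and no visible slip in the pinch.
- **Pointer:** The last wrist and scene measurements put it within about 1 mm of the tab's middle. It was steady for over 0.8 s before hand-in, at clock 17.2 s.
- **Disagreements:** My first estimate of the pull, about 86.5 mm, left the pointer roughly 4.5 mm short in the wrist view, so I moved it on and checked again. Measured TCP height read about 4 mm above what the stated key heights imply. The tool also drifted to about 4° of tilt along the way.
- **Not checked:** I did not measure the bystanders at the end. I saw no contact with any of them along the way.

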